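# Snap the retaining clip onto the press linkage pin

### The arm

A 6-joint arm with a two-finger parallel gripper is mounted at the origin on the work surface. World frame = base frame: x ahead of the robot, y to its left, z up, the work surface at z = 0. Lengths are in m, angles in degrees, forces in N, time in s.
With the tool pointing down it reaches from about 0.3 to 0.95 m from the base axis. Payload 3.1 kg.
Tool frame: the origin (TCP) lies midway between the tips of the shut fingers; the grasp point (between the pads) lies 19 mm behind it; z points along the fingers, y is the line along which they close (so a half turn about z gives the same grasp; the last joint's range is limited). The gripper opens to 85 mm and grips with 20 to 120 N. Pads are 22 mm wide; open, the fingers measure 114 mm over their backs; the gripper's body (76 mm by 85 mm) begins 54 mm behind the grasp point. The pads swing forward as they close: fully open they stand 13 mm farther back than shut.
Start: joints at [64.761, 17.653, 93.61, -0, 68.738, -3.994], TCP at [0.227, 0.583, 0.231] pointing down, gripper open.
Joint ranges: [-175.34, 175.34], [-45.06, 112.39], [2.9, 150.54], [-68.45, 248.45], [3.09, 151.38], [-168.51, 168.51]. Speed limits (degrees/s): [159.86, 159.86, 180, 180, 180, 180].

### API

Orientations are given as a 3x3 rotation matrix whose columns are the frame's x, y, z axes.
In Python, from workcell import ctrl, optics, hand_in gives the robot as it stands. The module is installed in compiled form; this text tells all that it offers.
- The arm moves only by the tool apply_moves, never from a script. Its argument "deltas" is a list of rows, each an object with "linear": the shift along the tool's x, y, z normalised to -1 to 1, where 1 is 25 mm, a list of three; "turn": the turn about the tool's z normalised to -1 to 1, where 1 is 0.08 rad. A call has 1 to 8 rows; each row shifts and turns the commanded pose from where the row before left it, along the tool's axes as they then stand; what a row does not reach is not made up. A row lasts 1/10 s, in which the tool goes at most 50 mm and 8.59 degrees, less where a joint would pass 70% of its speed; a pose out of reach is approached as far as the arm can. A call with a number of a shift or a turn outside -1 to 1 is refused whole. A call with a gripper value outside its range is refused whole. "fingers" is the finger opening in mm, from 0 to 85.4, set as the call begins (left out, the last holds). The fingers move at their own pace and stop on an object; "newtons" is the grip in N (left out, the last holds). Time passes only in rows, so rows that do not move let the fingers close. It gives the time, the measured TCP pose, the force, the opening and the grip force at its end, in the units of the state.
- ctrl.get_obs(): the state, without advancing time (a new reading comes with each control period).
- optics.get_image(name): name is "side" or "top"; returns the picture (400x640x3 uint8, red, green, blue); there is no depth.
- optics.calibration(name): a dict with "fx", "fy", "cx", "cy" (pixels), "distortion" ([k1, k2, p1, p2, k3] as OpenCV has them; the pictures are not rectified), "origin" and "rotation" of the camera in the world. Camera axes: x right, y up, looking along -z (the intrinsics and any distortion apply to the point x, -y, -z); pixel columns grow to the right and rows downward; lengths in m; the calibration is good to about 2 mm. A picture is of the moment at which its call begins. calibration takes no time and is no camera call.
- hand_in(): hands the job in; it is judged then, once.
The state is a dict: "time": time; "joints": joint angles; "qvel": joint speeds; "joint_efforts": joint torques, N m; "ee_pos": TCP position; "orientation": TCP orientation; "ft_force": force on the tool from outside, world axes, zero at the start; "wrist_torque": the same for the moment, N m; "finger_gap": finger opening in m; "grip_force": force on a finger pad.
Only numpy, scipy, OpenCV 4.12 (cv2) and the standard library are available. Lean on these libraries where they do the work, as an engineer would, in place of code of your own. Each camera call takes 0.05 s, during which the arm holds its last target. There are 200 camera calls.

### The job

Take the wide fork from the rubber mat and, holding it, push the loose clip across the white link until it snaps fully home round the bare pin. Touch the clip only with the fork. Then lay the fork flat on the rubber mat again and let go.

Things in the scene. Friction and masses are not known exactly. Their poses are not given: they have to be found in the camera images.
- fork_grip (a point): Wide fork: centre of its upright wooden grip, 50 (x) x 22 (y) x 45 mm tall, 32.5 mm above the tool's flat underside. The grip stands on an aluminium base 10 mm thick, 58 mm wide, from 33 mm behind this point; x points to its two prongs, 11 mm wide, 10 mm tall, ending 65 mm ahead, 36 mm gap between. 110-225 g. A fork with the same grip but a 26 mm wide head beside it is the wrong one.
- clip: Loose dark clip, flat on the link, 5 mm thick; origin: eye centre, underside. x points out of its mouth, at the pin within 15 deg, 58-76 mm off. Jaws end 29 mm ahead, mouth 42 mm wide. Straight back bar 60 mm wide, rear face 24 mm behind the origin; a 14 mm wide tab in its middle ends 38 mm behind. Prongs straddle the tab, push the bar: some 10 N snaps the sprung jaws on, eye centred on the pin.
- pin_groove (a point): Foot of the bare pin, on its axis at the top face of the fixed white link, 40 mm above the bench. Groove: the lowest 8 mm, 20 mm diameter; head above it 26 mm diameter, 18 mm tall. z up; x along the link, from the loose clip's side to the second pin, 105 mm further, which already wears its clip. Link 116 mm wide, reaching 153 mm from the bare pin on the loose clip's side, clear there.
- mat_center (a point): Centre of the top face of the fixed black rubber mat, 4 mm above the bench, 200 mm (x) by 250 mm (y). Both forks lie flat on it at the start, 100 to 135 mm apart.
Things that resemble listed ones, but are neither listed nor needed, are in the scene too. Leave any green or yellow look-alike of the part that bears fork_grip alone.

How it is judged:
By the outcome, as a careful person would: the job done as asked, in the order asked, and still so for the second after the job is handed in, with the robot touching nothing.
It also fails if it takes over 53 s, if anything falls off the work surface, if the arm or the gripper's body presses on something with over 40 N, if the wrist force passes 120 N, or if a joint passes its speed limit or range.

## Working session

There is one attempt and no reset: what is moved stays moved. The work goes in short steps, Python scripts to look and compute and a tool call to move; the robot and the scene stay as the last step left them, time stands still between calls to the robot, and variables do not carry over. Pictures are saved under pics/ and viewed, at most 10 in all, crops included, and the job is handed in when it is done.

Besides the shell and the picture viewer there is one more tool, called after ">>>" as name([rows], argument=value, ...), one row to a line, values as JSON. apply_moves: Moves the arm, as the interface text tells. Its arguments: {"type":"object","properties":{"deltas":{"type":"array"},"fingers":{"type":"number"},"newtons":{"type":"number"}},"required":["deltas"]}

```bash
mkdir -p pics
python3 - <<'E'
from workcell import ctrl, optics
import cv2
for n in("top","side"):
    im=optics.get_image(n); cv2.imwrite(f"pics/{n}0.png",im[:,:,::-1]); print(n,optics.calibration(n))
o=ctrl.get_obs(); print(o)
E
```

```text
top {'fx': 467.7011484851762, 'fy': 467.7011484851762, 'cx': 322.8692582382691, 'cy': 199.6553255201192, 'distortion': array([-0.03616589,  0.        ,  0.        ,  0.        ,  0.        ]), 'origin': array([ 0.34217366, -0.13452765,  1.15204433]), 'rotation': array([[-0.01859287,  0.99296998, -0.11689707],
       [-0.99974206, -0.01693856,  0.0151295 ],
       [ 0.01304307,  0.11714821,  0.99302879]])}
side {'fx': 466.63148547019034, 'fy': 466.63148547019034, 'cx': 322.70204109564037, 'cy': 201.19586534424408, 'distortion': array([-0.01181988,  0.        ,  0.        ,  0.        ,  0.        ]), 'origin': array([ 0.31788167, -1.10568378,  1.00953392]), 'rotation': array([[ 0.99113583,  0.07955435, -0.10639956],
       [-0.13159896,  0.69766521, -0.7042336 ],
       [ 0.01820643,  0.71199323,  0.70195026]])}
{'time': 0.1, 'joints': array([ 6.47596043e+01,  1.76984134e+01,  9.36801620e+01,  1.23928121e-04,
        6.87378249e+01, -3.99275360e+00]), 'qvel': array([ 0.00215666, -0.18577368, -0.10349932,  0.11986317, -0.04297426,
       -0.01617479]), 'joint_efforts': array([-5.41200825e-04, -4.16415238e+01, -2.77641374e+01, -1.64285984e-05,
        4.12612018e-03, -6.02115009e-06]), 'ee_pos': array([0.22620665, 0.58184948, 0.23019107]), 'orientation': array([[-9.32022437e-01,  3.62399537e-01, -8.68118150e-04],
       [ 3.62400548e-01,  9.32020638e-01, -1.83674675e-03],
       [ 1.43467859e-04, -2.02649568e-03, -9.99997936e-01]]), 'ft_force': array([ 0.38250702, -0.91713644, -0.05126142]), 'wrist_torque': array([ 0.01682461, -0.01619348,  0.01046197]), 'grip_force': 0.0, 'finger_gap': 0.08490673624954188}
```

View pics/top0.png

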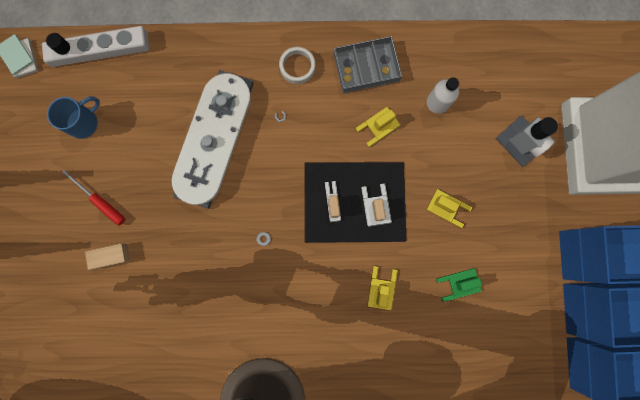

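View pics/side0.png

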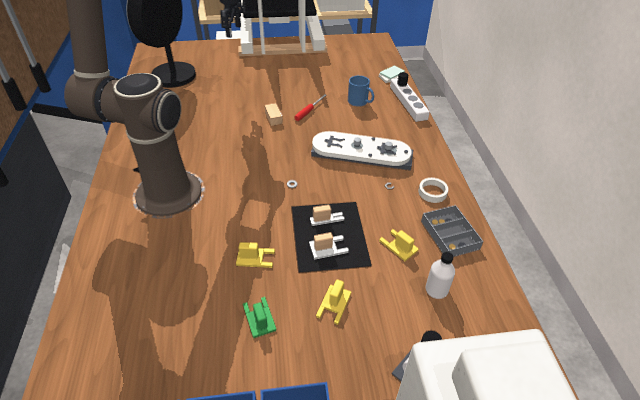

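The top view shows the wide fork with its wood grip at about (379,210) and its prongs pointing up in the image. The narrow fork is at (333,203), the bare pin at (208,142), and the loose clip at (198,174). Next I'll measure them.

```bash
cat > h.py <<'E'
import cv2, numpy as np
from workcell import ctrl, optics
def ray(n,uv):
    c=optics.calibration(n); K=np.array([[c['fx'],0,c['cx']],[0,c['fy'],c['cy']],[0,0,1]])
    p=cv2.undistortPoints(np.array(uv,float).reshape(-1,1,2),K,c['distortion']).reshape(-1,2)
    d=np.c_[p[:,0],-p[:,1],-np.ones(len(p))]@np.array(c['rotation']).T
    return np.array(c['origin']),d
def plane(n,uv,z):
    o,d=ray(n,uv); return o+d*((z-o[2])/d[:,2])[:,None]
def proj(n,P):
    c=optics.calibration(n); K=np.array([[c['fx'],0,c['cx']],[0,c['fy'],c['cy']],[0,0,1]])
    q=(np.atleast_2d(P)-c['origin'])@np.array(c['rotation'])
    return cv2.projectPoints(q*[1,-1,-1],np.zeros(3),np.zeros(3),K,c['distortion'])[0].reshape(-1,2)
E
python3 - <<'E'
from h import *
t=cv2.imread('pics/top0.png'); s=cv2.imread('pics/side0.png')
a=cv2.resize(t[65:215,165:265],None,fx=4,fy=4,interpolation=cv2.INTER_CUBIC)
b=cv2.resize(t[155:255,305:410],None,fx=4,fy=4,interpolation=cv2.INTER_CUBIC)
c=np.zeros((600,790,3),np.uint8); c[:,:400]=a; c[:400,405-35+35:405+385]=b[:,:385]
cv2.imwrite('pics/crop1.png',c)
hsv=cv2.cvtColor(t,cv2.COLOR_BGR2HSV)
# wood grips inside mat, mat
roi=np.zeros(t.shape[:2],np.uint8); roi[165:240,307:404]=1
for nm,m in (('wood',(hsv[...,1]>60)&(hsv[...,2]>120)&(roi>0)),('alu',(hsv[...,1]<40)&(hsv[...,2]>110)&(roi>0)),('mat',(hsv[...,2]<60))):
    cs,_=cv2.findContours(m.astype(np.uint8),cv2.RETR_EXTERNAL,cv2.CHAIN_APPROX_NONE)
    for k in cs:
        if cv2.contourArea(k)>60 and 300<k[:,0,0].mean()<410 and 150<k[:,0,1].mean()<250:
            print(nm,cv2.contourArea(k),cv2.minAreaRect(k),cv2.boundingRect(k))
            r=cv2.boxPoints(cv2.minAreaRect(k)); print(plane('top',r,{'wood':.059,'alu':.014,'mat':.004}[nm]).round(4).tolist())
E
```

```text
wood 190.0 ((378.52703857421875, 209.16217041015625), (20.87866973876953, 10.52153491973877), 80.53767395019531) (373, 199, 13, 22)
[[0.4687, -0.2661, 0.059], [0.4724, -0.2908, 0.059], [0.4236, -0.2972, 0.059], [0.4199, -0.2727, 0.059]]
wood 159.5 ((333.58001708984375, 206.0599822998047), (21.49604606628418, 9.050968170166016), 81.8698959350586) (329, 195, 11, 23)
[[0.4792, -0.1624, 0.059], [0.4819, -0.1836, 0.059], [0.4314, -0.1896, 0.059], [0.4288, -0.1686, 0.059]]
alu 709.5 ((375.9493103027344, 204.18560791015625), (39.71256637573242, 24.362560272216797), 80.83765411376953) (361, 184, 31, 42)
[[0.5071, -0.2457, 0.014], [0.5158, -0.3055, 0.014], [0.4187, -0.3176, 0.014], [0.4103, -0.2585, 0.014]]
alu 96.5 ((331.66021728515625, 195.841796875), (29.31956672668457, 11.079282760620117), 82.23483276367188) (325, 181, 13, 31)
[[0.5197, -0.1559, 0.014], [0.523, -0.183, 0.014], [0.4509, -0.1912, 0.014], [0.4477, -0.1643, 0.014]]
mat 7756.5 ((354.7454528808594, 201.80674743652344), (79.39783477783203, 100.29363250732422), 89.40933990478516) (305, 162, 101, 81)
[[0.5711, -0.1072, 0.004], [0.5698, -0.3582, 0.004], [0.3717, -0.3525, 0.004], [0.3738, -0.1064, 0.004]]
```

View pics/crop1.png

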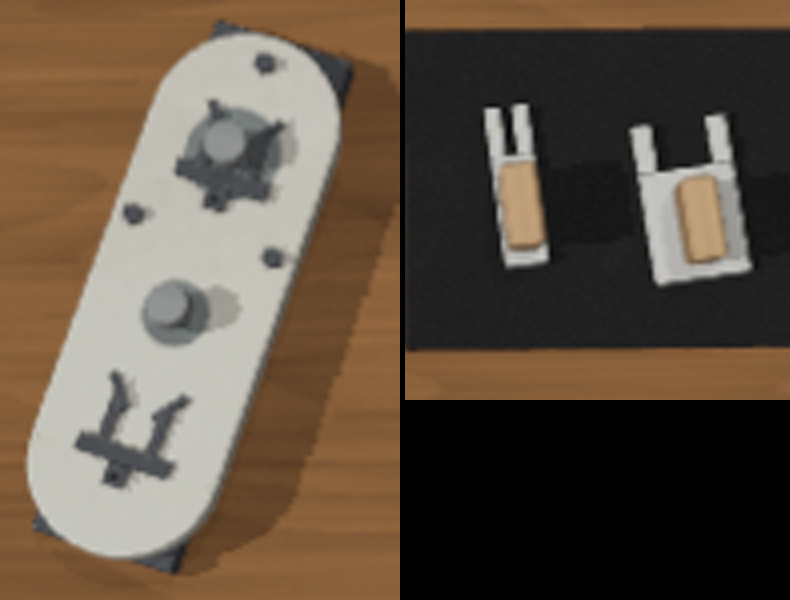

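The crop shows the link running from lower left to upper right. The loose clip's bar is at crop (125,455) and its mouth faces the bare pin, whose head top is at crop (167,305), full-frame (207,141).

Run:
```python
from h import *
t=cv2.imread('pics/top0.png'); hsv=cv2.cvtColor(t,cv2.COLOR_BGR2HSV)
S=hsv[...,1].astype(int);V=hsv[...,2].astype(int)
m=((S<45)&(V>140)).astype(np.uint8); m[:, :160]=0;m[:,270:]=0;m[:60]=0;m[215:]=0
cs,_=cv2.findContours(m,cv2.RETR_EXTERNAL,cv2.CHAIN_APPROX_NONE); k=max(cs,key=cv2.contourArea)
W=plane('top',k[:,0].astype(float),.04)[:,:2].astype(np.float32)
r=cv2.minAreaRect(W*1000); print('link',r)
u=np.array(cv2.boxPoints(r)); e=[u[1]-u[0],u[2]-u[1]]; x=max(e,key=np.linalg.norm); x/=np.linalg.norm(x); x=x if x[0]>0 else -x
print('dir',x,np.degrees(np.arctan2(x[1],x[0])))
yv=np.array([-x[1],x[0]]);
fill=np.zeros_like(m); cv2.drawContours(fill,[k],-1,1,-1); fill=cv2.erode(fill,np.ones((3,3)))
d=(fill>0)&(V<100)
n,lab,st,ce=cv2.connectedComponentsWithStats(d.astype(np.uint8),connectivity=8)
for i in range(1,n):
    if st[i,4]>25: print('dark',i,st[i],ce[i])
i=min([i for i in range(1,n) if st[i,4]>60],key=lambda i:-ce[i][1])
v,uu=np.where(lab==i); C=plane('top',np.c_[uu,v],.045)[:,:2]*1000
q=np.c_[C@x,C@yv]; print('clip extents along/across',q.min(0),q.max(0))
np.save('clip.npy',C)
# pin head top (z .066): by circle in upsampled
g=cv2.resize(cv2.cvtColor(t,cv2.COLOR_BGR2GRAY)[125:160,190:230],None,fx=8,fy=8,interpolation=cv2.INTER_CUBIC)
h=cv2.HoughCircles(g,cv2.HOUGH_GRADIENT,1,20,param1=60,param2=12,minRadius=30,maxRadius=75)
for c in h[0][:5]:
    uv=(c[:2]+.5)/8-.5+[190,125]; print('circ',uv,c[2]/8,plane('top',[uv],.066)[0,:2]*1000,plane('top',[uv],.04)[0,:2]*1000)
for row in range(128,158): print(' '.join('%3d'%a for a in V[row,194:228]))
print()
for row in range(154,192,1): print(row,' '.join('%3d'%a for a in V[row,180:216]))
```

```text
link ((630.8615112304688, 118.52827453613281), (116.90055847167969, 335.9415283203125), 71.13169860839844)
dir [ 0.94626445 -0.3233939 ] -18.8683
dark 3 [209  96  27  22 272] [223.28308824 107.05147059]
dark 6 [207 138  10  10  50] [212.66 143.34]
dark 7 [184 158  28  29 224] [196.70982143 175.19196429]
clip extents along/across [432.72796866 286.31531932] [496.1479789  344.55107162]
circ [208.125 142.75 ] 8.3625 [610.51058062 118.4707748 ] [616.93459092 124.52758004]
circ [206.125 140.5  ] 5.05 [616.05651951 123.28905866] [622.61330009 129.46121406]
circ [207.875 145.25 ] 6.6875 [604.4605264  118.98982406] [610.73969785 125.05905539]
195 195 194 195 195 195 195 196 197 197 197 197 197 197 196 196 197 197 197 197 197 198 197 196 196 197 197 197 197 197 197 197 197 196
196 195 195 195 196 196 196 197 197 197 197 197 197 197 197 197 198 197 197 197 197 197 196 195 196 197 197 197 197 197 197 197 197 197
196 196 196 196 197 196 197 197 197 197 197 197 197 197 197 197 197 197 197 197 197 197 195 194 194 196 198 197 197 196 196 198 197 197
196 196 197 197 197 197 197 197 197 197 197 197 1
[... 8547 characters left out ...]
 198 196 195 191 186 172 163 182 174 198 198 198 198 197 198 198 198 198 198 198 198 198 198 197 198 198 197
188 197 197 197 197 197 197 197 197 196 197 198 198 198 197 195 193 196 194 198 198 198 197 198 198 198 198 198 198 198 198 197 198 198 198 198 198
189 198 197 197 197 198 197 197 197 197 197 198 197 198 198 198 197 198 197 198 197 198 197 198 197 198 198 198 198 198 198 198 198 198 198 198 198
190 197 197 197 198 198 198 198 198 197 197 197 198 197 197 198 197 197 198 197 198 197 198 197 197 197 197 198 198 198 198 197 198 198 198 198 197
191 198 198 197 198 197 197 197 197 198 197 197 198 198 197 197 198 198 198 197 198 198 197 198 198 198 198 198 198 198 198 198 197 198 198 198 197
```

Run:
```python
from h import *
P=plane('top',[[183.6,174.6],[207.6,182.4],[193.6,186.3],[193.4,157.4],[210.8,163.6]],.045)[:,:2]*1000
print(P.round(1)); b=P[1]-P[0]; print('bar len',np.hypot(*b),'normal yaw',np.degrees(np.arctan2(b[0],-b[1])))
mid=(P[3]+P[4])/2; ax=mid-P[2]; print('axis',np.hypot(*ax),np.degrees(np.arctan2(ax[1],ax[0])))
C=np.load('clip.npy')
for a in np.radians(np.arange(-30,1,1.)):
    x=np.array([np.cos(a),np.sin(a)]);y=np.array([-x[1],x[0]])
    q=C@x; w=C@y; h=np.histogram(q,bins=np.arange(q.min(),q.max()+2,2))[0]
    if int(round(np.degrees(a)))%3==0: print(round(np.degrees(a)),h.max(),q.min(),q.max(),w.min(),w.max())
pin=np.array([616.5,123.6])
x=ax/np.hypot(*ax); o=P[2]+x*38; o2=mid-x*29; print('orig',o,o2,'dist',np.hypot(*(pin-o)),'bearing',np.degrees(np.arctan2(*(pin-o)[::-1])))
```

```text
[[538.7 181.3]
 [518.7 123.5]
 [509.9 156.9]
 [580.2 158.4]
 [564.3 116.3]]
bar len 61.172074733890234 normal yaw -19.001901022784494
axis 65.37920629800948 -17.3768794769316
-30 18 362.8052437865948 427.85367702936554 368.0779297854153 427.4224432170158
-27 19 383.131758422946 447.193523619745 347.28654455963925 404.80262282629184
-24 21 402.4081355406219 465.3076438459234 325.543271054817 383.46077144893655
-21 20 420.58153992982756 483.2324351506044 302.90770607226887 361.06788075107113
-18 21 437.4169742197943 501.21297273438006 279.44189212223307 337.68532808958764
-15 24 452.8379416544531 517.8197203987775 255.21014736965802 313.37720341603006
-12 19 467.0177117674164 533.0071602027692 229.8878062396202 288.2101336104915
-9 18 479.91741879442833 546.7336644295186 202.1190345502486 262.2530998619672
-6 16 491.50170553517546 558.9616096850577 173.79626863629662 235.57724859571076
-3 14 501.7388202649154 569.6574800213953 144.99713923044303 208.2556964658273
0 15 510.5593723962991 578.7919588014001 115.80058274458638 180.36332994760696
orig [546.15825692 145.55476779] [544.61143475 146.03882708] dist 73.68834811781052 bearing -17.333966657640925
```

The pin comes out at (616.5, 123.6) mm and agrees with both the link ends and the circle fits. The clip origin is near (545, 146), 74 mm away, at yaw -18°. The fork grip is at (446.5, -283) mm with yaw 7.5°. I'll turn the tool while moving toward the fork.

Create go.py:
```python
import sys; from h import *
# usage: go.py x y z(mm, TCP) yaw(of tool x) -> remaining shift (units of 25mm, tool axes now) and turn units
o=ctrl.get_obs(); R=np.array(o['orientation']); p=np.array(o['ee_pos'])*1000
t=np.array([float(a) for a in sys.argv[1:4]]); y=float(sys.argv[4])
cur=np.degrees(np.arctan2(R[1,0],R[0,0])); d=(y-cur+180)%360-180
print('t',round(o['time'],2),'pos',p.round(1),'yaw',round(cur,2),'gap',o['finger_gap'],'F',o['ft_force'].round(1))
print('shift',((t-p)@R/25).round(3),'turn',round(-np.radians(d)/.08,3))
```

```text
(no output)
```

>>> apply_moves([
  {"linear": [0,-1,0],"turn": -0.78},
  {"linear": [0,-1,0],"turn": -0.78},
  {"linear": [0,-1,0],"turn": -0.78},
  {"linear": [0,-1,0],"turn": -0.78},
  {"linear": [0,-1,0],"turn": -0.78},
  {"linear": [0,-1,0],"turn": -0.78},
  {"linear": [0,-1,0],"turn": -0.78},
  {"linear": [0,-1,0],"turn": -0.78},
], fingers=60)

```text
time: 0.9
ee_pos: [0.196, 0.3854, 0.2308]
orientation: [[-0.991, -0.131, -0.001], [-0.131, 0.991, -0.001], [0.001, -0.001, -1.0]]
ft_force: [-0.5, -0.6, -0.1]
finger_gap: 0.0602
grip_force: 0.0
```

```bash
python3 go.py 446.5 -283 120 187.5
```

```text
t 0.9 pos [196.  385.4 230.8] yaw -172.46 gap 0.06018112827523533 F [-0.5 -0.6 -0.1]
shift [ -6.431 -27.817   4.449] turn 0.008
```

>>> apply_moves([
  {"linear": [-0.5,-1,0]},
  {"linear": [-0.5,-1,0]},
  {"linear": [-0.5,-1,0]},
  {"linear": [-0.5,-1,0]},
  {"linear": [-0.5,-1,0]},
  {"linear": [-0.5,-1,0]},
  {"linear": [-0.5,-1,0]},
  {"linear": [-0.5,-1,0]},
])

```text
invalid input
```

>>> apply_moves([
  {"linear": [-0.2,-1,0]},
  {"linear": [-0.2,-1,0]},
  {"linear": [-0.2,-1,0]},
  {"linear": [-0.2,-1,0]},
  {"linear": [-0.2,-1,0]},
  {"linear": [-0.2,-1,0]},
  {"linear": [-0.2,-1,0]},
  {"linear": [-0.2,-1,0]},
])

```text
invalid input
```

>>> apply_moves([
  {"linear": [-0.1,-1,0.2]},
  {"linear": [-0.1,-1,0.2]},
  {"linear": [-0.1,-1,0.3]},
  {"linear": [-0.1,-1,0.3]},
  {"linear": [-0.1,-1,0.5]},
  {"linear": [-0.1,-1,0.5]},
  {"linear": [-0.1,-1,0.5]},
  {"linear": [-0.1,-1,0.5]},
])

```text
invalid input
```

```bash
python3 go.py 446.5 -283 100 187.5
```

```text
t 0.9 pos [196.  385.4 230.8] yaw -172.46 gap 0.06018112827523533 F [-0.5 -0.6 -0.1]
shift [ -6.432 -27.817   5.249] turn 0.008
```

The calls were refused because "turn" has to be in every row.

>>> apply_moves([
  {"linear": [-0.5,-1,0],"turn": 0},
  {"linear": [-0.5,-1,0],"turn": 0},
  {"linear": [-0.5,-1,0],"turn": 0},
  {"linear": [-0.5,-1,0],"turn": 0},
  {"linear": [-0.5,-1,0],"turn": 0},
  {"linear": [-0.5,-1,0],"turn": 0},
  {"linear": [-0.5,-1,0],"turn": 0},
  {"linear": [-0.5,-1,0],"turn": 0},
])

```text
time: 1.7
ee_pos: [0.3214, 0.2001, 0.231]
orientation: [[-0.992, -0.128, -0.0], [-0.128, 0.992, -0.0], [0.0, -0.0, -1.0]]
ft_force: [-0.2, 0.5, -0.6]
finger_gap: 0.0597
grip_force: 0.0
```

>>> apply_moves([
  {"linear": [-0.2,-1,0],"turn": 0},
  {"linear": [-0.2,-1,0],"turn": 0},
  {"linear": [-0.2,-1,0],"turn": 0},
  {"linear": [-0.2,-1,0],"turn": 0},
  {"linear": [-0.2,-1,0],"turn": 0},
  {"linear": [-0.2,-1,0],"turn": 0},
  {"linear": [-0.2,-1,0],"turn": 0},
  {"linear": [-0.2,-1,0],"turn": 0},
])

```text
time: 2.5
ee_pos: [0.3863, 0.0071, 0.231]
orientation: [[-0.992, -0.128, -0.0], [-0.128, 0.992, 0.0], [0.0, 0.0, -1.0]]
ft_force: [0.3, -0.3, 0.3]
finger_gap: 0.06
grip_force: 0.0
```

>>> apply_moves([
  {"linear": [-0.1,-1,0.2],"turn": 0},
  {"linear": [-0.1,-1,0.2],"turn": 0},
  {"linear": [-0.1,-1,0.3],"turn": 0},
  {"linear": [-0.1,-1,0.3],"turn": 0},
  {"linear": [-0.1,-1,0.5],"turn": 0},
  {"linear": [-0.1,-1,0.5],"turn": 0},
  {"linear": [-0.1,-1,0.5],"turn": 0},
  {"linear": [-0.1,-1,0.5],"turn": 0},
])

```text
time: 3.3
ee_pos: [0.4317, -0.1886, 0.1554]
orientation: [[-0.992, -0.128, -0.001], [-0.128, 0.992, 0.0], [0.001, 0.0, -1.0]]
ft_force: [0.2, -0.6, 1.1]
finger_gap: 0.0601
grip_force: 0.0
```

```bash
python3 go.py 446.5 -283 100 187.5
```

```text
t 3.3 pos [ 431.7 -188.6  155.4] yaw -172.65 gap 0.0600713537936324 F [ 0.2 -0.6  1.1]
shift [-0.105 -3.822  2.215] turn -0.033
```

>>> apply_moves([
  {"linear": [0,-1,0.4],"turn": 0},
  {"linear": [0,-1,0.4],"turn": 0},
  {"linear": [0,-1,0.4],"turn": 0},
  {"linear": [-0.1,-0.8,0.4],"turn": 0},
  {"linear": [0,0,0.6],"turn": 0},
  {"linear": [0,0,0.0],"turn": 0},
])

```text
time: 3.9
ee_pos: [0.4447, -0.2808, 0.0989]
orientation: [[-0.992, -0.127, -0.004], [-0.127, 0.992, 0.003], [0.004, 0.004, -1.0]]
ft_force: [-0.2, 0.5, 0.5]
finger_gap: 0.0602
grip_force: 0.0
```

```bash
python3 go.py 446.5 -283 19 187.5
python3 - <<'E'
from h import *
s=cv2.cvtColor(optics.get_image('side'),cv2.COLOR_RGB2BGR)
cv2.imwrite('pics/s1.png',cv2.resize(s[170:290,260:400],None,fx=5,fy=5,interpolation=cv2.INTER_CUBIC))
E
```

```text
t 3.9 pos [ 444.7 -280.8   98.9] yaw -172.71 gap 0.06024150737006328 F [-0.2  0.5  0.5]
shift [-0.075 -0.108  3.193] turn -0.046
```

View pics/s1.png

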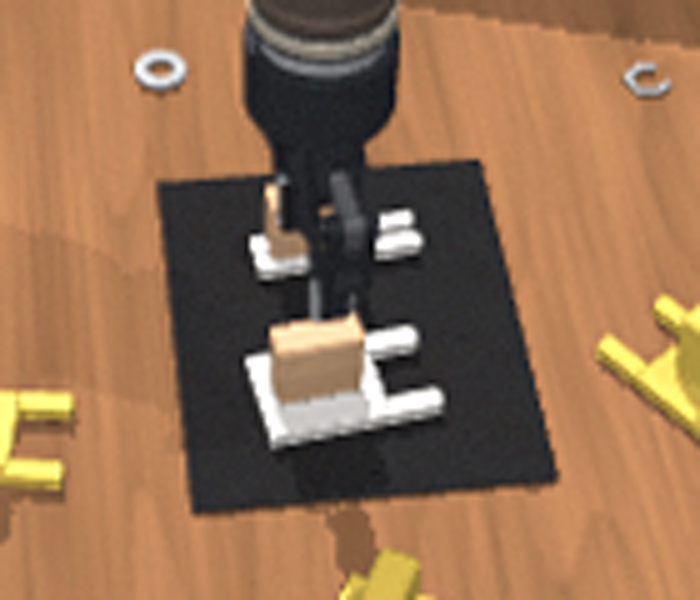

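The side crop shows the gripper straight above the wide fork, with the grip top near crop (317,325) and the fingers aligned. I'll descend and grip.

>>> apply_moves([
  {"linear": [-0.1,-0.1,0.7],"turn": -0.05},
  {"linear": [0,0,0.7],"turn": 0},
  {"linear": [0,0,0.7],"turn": 0},
  {"linear": [0,0,0.6],"turn": 0},
  {"linear": [0,0,0.3],"turn": 0},
  {"linear": [0,0,0.15],"turn": 0},
  {"linear": [0,0,0],"turn": 0},
])

```text
time: 4.65
ee_pos: [0.4494, -0.2837, 0.0225]
orientation: [[-0.991, -0.132, -0.0], [-0.132, 0.991, 0.0], [0.0, 0.0, -1.0]]
ft_force: [0.5, 0.4, 0.9]
finger_gap: 0.0597
grip_force: 0.0
```

>>> apply_moves([
  {"linear": [0,0,0],"turn": 0},
  {"linear": [0,0,0],"turn": 0},
  {"linear": [0,0,0],"turn": 0},
  {"linear": [0,0,0],"turn": 0},
  {"linear": [0,0,0],"turn": 0},
  {"linear": [0,0,0],"turn": 0},
], fingers=0, newtons=80)

```text
time: 5.25
ee_pos: [0.4502, -0.2844, 0.0234]
orientation: [[-0.991, -0.132, 0.001], [-0.132, 0.991, -0.001], [-0.001, -0.001, -1.0]]
ft_force: [-0.1, -0.4, 5.9]
finger_gap: 0.0208
grip_force: 79.0
```

```bash
python3 go.py 446.5 -283 19 187.5
```

```text
t 5.25 pos [ 450.2 -284.4   23.4] yaw -172.41 gap 0.020844979138652613 F [-0.1 -0.4  5.9]
shift [0.138 0.075 0.176] turn 0.019
```

>>> apply_moves([
  {"linear": [0,0,-0.2],"turn": 0},
  {"linear": [0,0,-0.6],"turn": 0},
  {"linear": [0,0,-1],"turn": 0},
  {"linear": [0,0,-1],"turn": 0},
  {"linear": [0,0,-1],"turn": 0},
  {"linear": [0,0,0],"turn": 0},
])

```text
time: 5.85
ee_pos: [0.452, -0.2857, 0.1218]
orientation: [[-0.991, -0.132, 0.007], [-0.132, 0.991, -0.005], [-0.006, -0.006, -1.0]]
ft_force: [0.6, -0.9, -0.7]
finger_gap: 0.0211
grip_force: 78.3
```

```bash
python3 go.py 446.2 177 120 162.5;  python3 - <<'E'
from h import *
i=0
s=cv2.cvtColor(optics.get_image('side'),cv2.COLOR_RGB2BGR)
cv2.imwrite('pics/s2.png',cv2.resize(s[130:290,240:400],None,fx=3.75,fy=3.75,interpolation=cv2.INTER_CUBIC))
E
```

```text
t 5.85 pos [ 452.  -285.7  121.8] yaw -172.41 gap 0.021093523381305927 F [ 0.6 -0.9 -0.7]
shift [-2.215 18.376 -0.023] turn 5.474
```

View pics/s2.png

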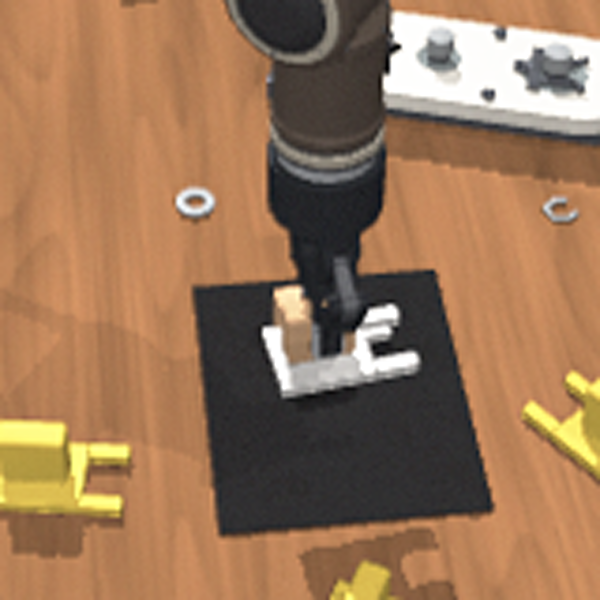

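The fork is held level in the gripper and has lifted clear of the mat; its base spans crop (265..420, 330..390). I'll carry it to the link.

>>> apply_moves([
  {"linear": [0,0.5,0],"turn": 0.3},
  {"linear": [0,1,0],"turn": 0.7},
  {"linear": [0,1,0],"turn": 0.7},
  {"linear": [0,1,0],"turn": 0.8},
  {"linear": [0,1,0],"turn": 0.8},
  {"linear": [0,1,0],"turn": 0.8},
  {"linear": [0,1,0],"turn": 0.7},
  {"linear": [0,1,0],"turn": 0.65},
])

```text
time: 6.7
ee_pos: [0.4581, -0.0966, 0.1158]
orientation: [[-0.954, 0.301, -0.004], [0.301, 0.954, 0.001], [0.004, -0.0, -1.0]]
ft_force: [0.3, -1.2, -1.6]
finger_gap: 0.0211
grip_force: 78.3
```

```bash
python3 go.py 446.2 177 120 162.5
```

```text
t 6.7 pos [458.1 -96.6 115.8] yaw 162.47 gap 0.02105914191544109 F [ 0.3 -1.2 -1.6]
shift [ 3.751 10.291 -0.153] turn -0.007
```

>>> apply_moves([
  {"linear": [0.4,1,0],"turn": 0},
  {"linear": [0.4,1,0],"turn": 0},
  {"linear": [0.4,1,0],"turn": 0},
  {"linear": [0.4,1,0],"turn": 0},
  {"linear": [0.4,1,0],"turn": 0},
  {"linear": [0.4,1,0],"turn": 0},
  {"linear": [0.4,1,0],"turn": 0},
  {"linear": [0.4,1,0],"turn": 0},
])

```text
time: 7.5
ee_pos: [0.4414, 0.1175, 0.1159]
orientation: [[-0.954, 0.299, -0.003], [0.299, 0.954, -0.001], [0.003, -0.002, -1.0]]
ft_force: [0.4, -1.3, -1.6]
finger_gap: 0.0213
grip_force: 78.3
```

>>> apply_moves([
  {"linear": [0.3,1,0],"turn": 0},
  {"linear": [0.3,0.8,0],"turn": 0},
  {"linear": [0,0.4,0.4],"turn": 0},
  {"linear": [0,0,0.4],"turn": 0},
  {"linear": [0,0,0],"turn": 0},
])

```text
time: 8.0
ee_pos: [0.4429, 0.1723, 0.0947]
orientation: [[-0.954, 0.299, -0.006], [0.299, 0.954, -0.002], [0.005, -0.004, -1.0]]
ft_force: [-0.1, -0.3, -1.2]
finger_gap: 0.0211
grip_force: 78.4
```

```bash
python3 go.py 446.2 177 61 162.5
python3 - <<'E'
from h import *
for n,(a,b,c,d) in {'top':(130,230,140,260),'side':(80,180,270,390)}.items():
    s=cv2.cvtColor(optics.get_image(n),cv2.COLOR_RGB2BGR); cv2.imwrite(f'pics/{n}3full.png',s)
    globals()[n]=cv2.resize(s[a:b,c:d],None,fx=4,fy=4,interpolation=cv2.INTER_CUBIC)
cv2.imwrite('pics/c3.png',np.vstack([top[:300],side[:300]]))
cv2.imwrite('pics/c3.png',cv2.resize(np.hstack([top,side]),(800,333)))
E
```

```text
t 8.0 pos [442.9 172.3  94.7] yaw 162.62 gap 0.02108292489327936 F [-0.1 -0.3 -1.2]
shift [-0.076  0.222  1.345] turn 0.026
```

View pics/c3.png

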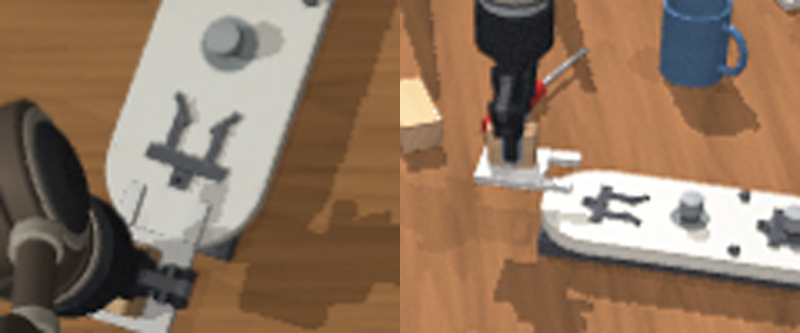

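The top crop shows the prongs over the link just behind the clip, with tips near crop (138,187) and (215,187); they straddle the tab. I'll measure the tips more closely.

Run:
```python
from h import *
t=cv2.imread('pics/top3full.png')[178:206,172:212]
l=cv2.createCLAHE(6,(2,2)).apply(cv2.cvtColor(t,cv2.COLOR_BGR2GRAY))
cv2.imwrite('pics/c4.png',cv2.resize(l,None,fx=20,fy=20,interpolation=cv2.INTER_CUBIC))
# expected tips if grip centre were at TCP
o=ctrl.get_obs(); p=np.array(o['ee_pos'])*1000; a=np.radians(-17.4); x=np.array([np.cos(a),np.sin(a)]); y=np.array([-x[1],x[0]])
for off in (0,-5):
    q=[np.r_[p[:2]+x*(65+off)+y*w,p[2]-9.4]/1000 for w in (29,18,-18,-29)]
    print(off,(proj('top',q).round(1)).tolist())
```

```text
0 [[178.6, 181.6], [183.2, 183.0], [198.0, 187.3], [202.5, 188.7]]
-5 [[177.9, 183.7], [182.5, 185.0], [197.3, 189.4], [201.9, 190.8]]
```

View pics/c4.png

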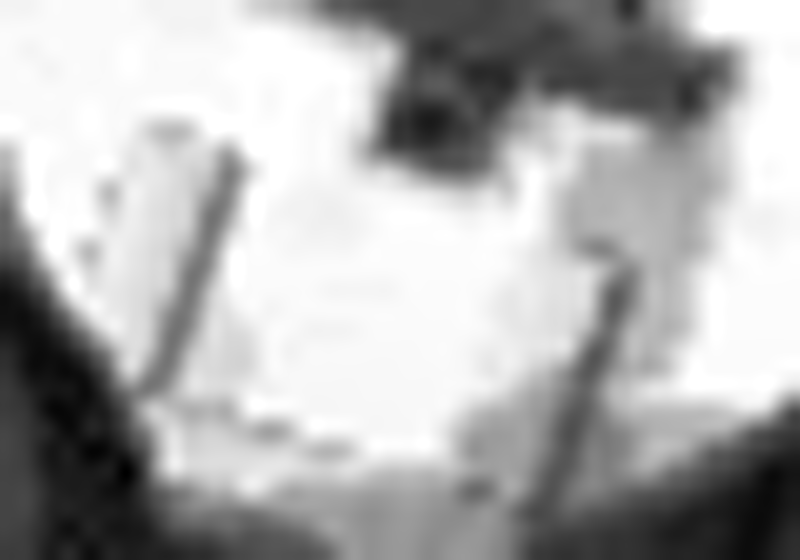

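Lateral alignment is good. The grip centre sits about 4 mm behind the TCP, so the tips are at TCP + 61 mm. The final TCP should be about (535.6, 149), and I still need a 5.5 mm shift to the left before descending.

>>> apply_moves([
  {"linear": [0,0.2,0],"turn": 0},
  {"linear": [0,0,0.5],"turn": 0},
  {"linear": [0,0,0.5],"turn": 0},
  {"linear": [0,0,0.2],"turn": 0},
  {"linear": [0,0,0],"turn": 0},
])

```text
time: 8.6
ee_pos: [0.4455, 0.1778, 0.0659]
orientation: [[-0.954, 0.299, -0.003], [0.299, 0.954, -0.001], [0.003, -0.002, -1.0]]
ft_force: [0.3, -0.2, -1.3]
finger_gap: 0.021
grip_force: 78.4
```

```bash
python3 go.py 535.6 149.1 61 162.5
```

```text
t 8.6 pos [445.5 177.8  65.9] yaw 162.6 gap 0.0209621315842151 F [ 0.3 -0.2 -1.3]
shift [-3.785 -0.018  0.185] turn 0.021
```

>>> apply_moves([
  {"linear": [0,0,0.15],"turn": 0},
  {"linear": [-0.3,0,0],"turn": 0},
  {"linear": [-0.3,0,0],"turn": 0},
  {"linear": [-0.2,0,0],"turn": 0},
  {"linear": [0,0,0],"turn": 0},
])

```text
time: 9.1
ee_pos: [0.4678, 0.1723, 0.0644]
orientation: [[-0.954, 0.3, 0.002], [0.3, 0.954, 0.0], [-0.002, 0.001, -1.0]]
ft_force: [-0.9, 0.2, -0.5]
finger_gap: 0.0209
grip_force: 78.4
```

```bash
python3 go.py 535.6 149.1 61 162.5
```

```text
t 9.1 pos [467.8 172.3  64.4] yaw 162.56 gap 0.020922273539230624 F [-0.9  0.2 -0.5]
shift [-2.867 -0.074  0.14 ] turn 0.013
```

The tool is still about 3 mm too high, so I'll back off, lower it, and then push.

>>> apply_moves([
  {"linear": [0.4,0.05,0],"turn": 0},
  {"linear": [0.2,0,0],"turn": 0},
  {"linear": [0,0,0.08],"turn": 0},
  {"linear": [0,0,0.08],"turn": 0},
  {"linear": [0,0,0],"turn": 0},
  {"linear": [0,0,0],"turn": 0},
])

```text
time: 9.7
ee_pos: [0.4522, 0.1781, 0.0597]
orientation: [[-0.954, 0.299, 0.0], [0.299, 0.954, -0.0], [-0.0, 0.0, -1.0]]
ft_force: [0.7, 0.7, -1.0]
finger_gap: 0.0212
grip_force: 78.6
```

```bash
python3 go.py 535.6 149.1 61 162.5;python3 - <<'E'
from h import *
s=cv2.cvtColor(optics.get_image('side'),cv2.COLOR_RGB2BGR)[110:170,280:360]
cv2.imwrite('pics/c5.png',cv2.resize(s,None,fx=10,fy=10,interpolation=cv2.INTER_CUBIC))
E
```

```text
t 9.7 pos [452.2 178.1  59.7] yaw 162.61 gap 0.02115321129865933 F [ 0.7  0.7 -1. ]
shift [-3.531 -0.111 -0.05 ] turn 0.024
```

View pics/c5.png

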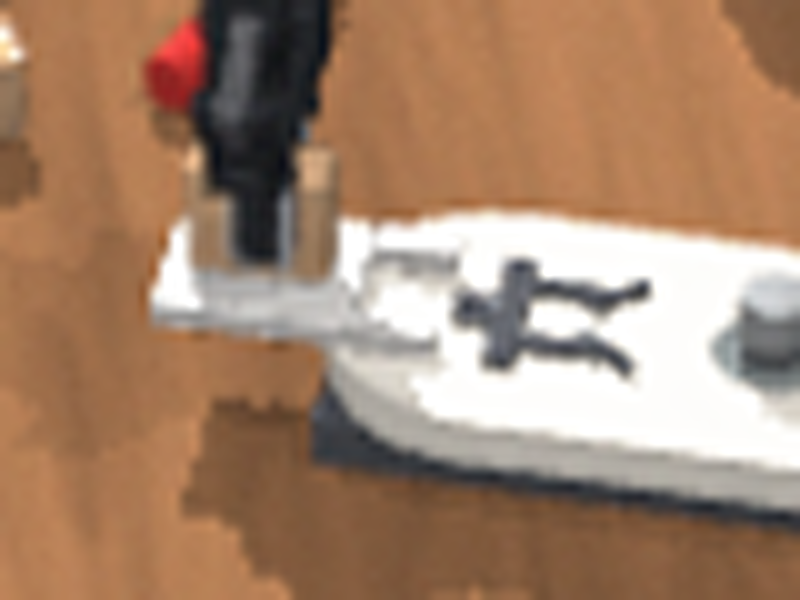

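The side crop shows the prongs low on the link, tips at crop (440..460, 250..345), straddling the tab about 10 px behind the bar. I'll push.

>>> apply_moves([
  {"linear": [-0.2,-0.08,-0.02],"turn": 0},
  {"linear": [-0.3,0,0],"turn": 0},
  {"linear": [-0.3,0,0],"turn": 0},
  {"linear": [-0.3,0,0],"turn": 0},
  {"linear": [-0.3,0,0],"turn": 0},
  {"linear": [-0.3,0,0],"turn": 0},
  {"linear": [-0.3,0,0],"turn": 0},
])

```text
time: 10.45
ee_pos: [0.4999, 0.161, 0.0602]
orientation: [[-0.954, 0.299, -0.0], [0.299, 0.954, -0.0], [0.0, -0.0, -1.0]]
ft_force: [-0.3, -0.1, -1.4]
finger_gap: 0.0208
grip_force: 78.6
```

```bash
python3 go.py 535.6 149.1 61 162.5
```

```text
t 10.45 pos [499.9 161.   60.2] yaw 162.6 gap 0.02084627024667814 F [-0.3 -0.1 -1.4]
shift [-1.506 -0.027 -0.032] turn 0.021
```

>>> apply_moves([
  {"linear": [-0.25,0,0],"turn": 0},
  {"linear": [-0.25,0,0],"turn": 0},
  {"linear": [-0.2,0,0],"turn": 0},
  {"linear": [-0.2,0,0],"turn": 0},
])

```text
time: 10.85
ee_pos: [0.5191, 0.1546, 0.0598]
orientation: [[-0.954, 0.3, -0.005], [0.3, 0.954, 0.0], [0.004, -0.001, -1.0]]
ft_force: [-5.7, 1.8, 1.1]
finger_gap: 0.0211
grip_force: 78.7
```

>>> apply_moves([
  {"linear": [-0.1,0,0],"turn": 0},
  {"linear": [-0.1,0,0],"turn": 0},
  {"linear": [-0.1,0,0],"turn": 0},
])

```text
time: 11.15
ee_pos: [0.5285, 0.1522, 0.0602]
orientation: [[-0.954, 0.298, 0.002], [0.298, 0.954, -0.0], [-0.002, 0.0, -1.0]]
ft_force: [0.8, -0.2, -0.9]
finger_gap: 0.0207
grip_force: 78.5
```

```bash
python3 go.py 535.6 149.1 61 162.5
```

```text
t 11.15 pos [528.5 152.2  60.2] yaw 162.64 gap 0.020714950274778193 F [ 0.8 -0.2 -0.9]
shift [-0.307 -0.032 -0.031] turn 0.03
```

>>> apply_moves([
  {"linear": [-0.1,0,0],"turn": 0},
  {"linear": [-0.1,0,0],"turn": 0},
  {"linear": [-0.05,0,0],"turn": 0},
])

```text
time: 11.45
ee_pos: [0.5349, 0.1503, 0.0607]
orientation: [[-0.954, 0.299, 0.002], [0.299, 0.954, 0.0], [-0.002, 0.001, -1.0]]
ft_force: [-0.1, 0.7, -0.9]
finger_gap: 0.0208
grip_force: 78.5
```

>>> apply_moves([
  {"linear": [-0.05,0,0],"turn": 0},
  {"linear": [0,0,0],"turn": 0},
])

```text
time: 11.65
ee_pos: [0.5354, 0.15, 0.0604]
orientation: [[-0.954, 0.299, 0.001], [0.299, 0.954, 0.0], [-0.001, 0.0, -1.0]]
ft_force: [0.5, 0.1, -1.8]
finger_gap: 0.0208
grip_force: 78.5
```

```bash
python3 go.py 535.6 149.1 61 162.5
```

```text
t 11.65 pos [535.4 150.   60.4] yaw 162.6 gap 0.020787451758995015 F [ 0.5  0.1 -1.8]
shift [-0.019 -0.03  -0.025] turn 0.022
```

>>> apply_moves([
  {"linear": [-0.06,0,0],"turn": 0},
  {"linear": [-0.06,0,0],"turn": 0},
  {"linear": [0,0,0],"turn": 0},
])

```text
time: 11.95
ee_pos: [0.5367, 0.1492, 0.0599]
orientation: [[-0.954, 0.299, -0.003], [0.299, 0.954, 0.0], [0.003, -0.001, -1.0]]
ft_force: [-2.6, 0.8, -0.1]
finger_gap: 0.0203
grip_force: 78.5
```

```bash
python3 go.py 535.6 149.1 61 162.5;python3 - <<'E'
from h import *
t=cv2.cvtColor(optics.get_image('top'),cv2.COLOR_RGB2BGR); cv2.imwrite('pics/top6.png',t)
s=cv2.cvtColor(optics.get_image('side'),cv2.COLOR_RGB2BGR)
cv2.imwrite('pics/c6.png',np.hstack([cv2.resize(t[110:180,170:240],(400,400),interpolation=cv2.INTER_CUBIC),cv2.resize(s[110:170,320:380],(400,400),interpolation=cv2.INTER_CUBIC)]))
E
```

```text
t 11.95 pos [536.7 149.2  59.9] yaw 162.59 gap 0.02028739574295689 F [-2.6  0.8 -0.1]
shift [ 0.041 -0.018 -0.046] turn 0.02
```

View pics/c6.png

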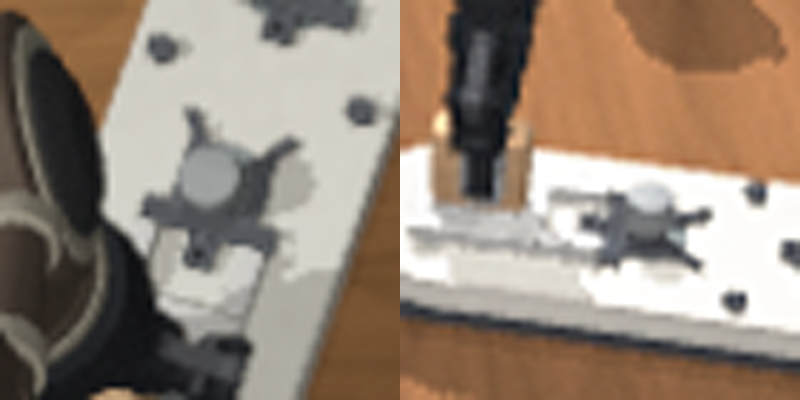

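The clip's jaws have passed the pin (crop (215,185)) and the prongs are touching the bar. I'll press a little harder to make sure it's seated.

>>> apply_moves([
  {"linear": [-0.08,0,0],"turn": 0},
  {"linear": [-0.06,0,0],"turn": 0},
  {"linear": [0,0,0],"turn": 0},
])

```text
time: 12.35
ee_pos: [0.537, 0.149, 0.06]
orientation: [[-0.954, 0.3, -0.01], [0.3, 0.954, 0.001], [0.009, -0.002, -1.0]]
ft_force: [-10.9, 3.9, 7.4]
finger_gap: 0.021
grip_force: 79.7
```

That is a hard stop at 11.6 N, so I'll back off and lift.

>>> apply_moves([
  {"linear": [0.2,0,0],"turn": 0},
  {"linear": [0.5,0,0],"turn": 0},
  {"linear": [0.8,0,0],"turn": 0},
  {"linear": [0.8,0,-0.3],"turn": 0},
  {"linear": [0.6,0,-1],"turn": 0},
  {"linear": [0.3,0,-1],"turn": 0},
  {"linear": [0,-0.3,-0.3],"turn": 0},
  {"linear": [0,-0.5,0],"turn": 0},
])

```text
time: 13.15
ee_pos: [0.4608, 0.153, 0.127]
orientation: [[-0.955, 0.297, 0.006], [0.297, 0.955, 0.001], [-0.005, 0.003, -1.0]]
ft_force: [-0.6, -0.2, -1.2]
finger_gap: 0.0209
grip_force: 78.4
```

```bash
python3 go.py 446.5 -283 120 187.5
python3 - <<'E'
from h import *
t=cv2.cvtColor(optics.get_image('top'),cv2.COLOR_RGB2BGR); cv2.imwrite('pics/top7.png',t)
V=t.max(2); x=np.array([.946,-.324]); y=np.array([.324,.946])
# dark clip pixels, compare offsets of bar/jaws from each pin (pin2 = pin+105 along link)
pin=np.array([616.5,123.6])
for nm,c in(('bare',pin),('second',pin+105*x)):
    v,u=np.where(V<95); P=plane('top',np.c_[u,v],.045)[:,:2]*1000-c
    q=np.c_[P@x,P@y]; q=q[(abs(q[:,0])<50)&(abs(q[:,1])<42)]
    bar=q[(q[:,0]<-10)]; print(nm,len(q),q.min(0).round(1),q.max(0).round(1),'bar c',bar.mean(0).round(1))
E
```

```text
t 13.15 pos [460.8 153.  127. ] yaw 162.7 gap 0.020880023990211608 F [-0.6 -0.2 -1.2]
shift [ -4.64  -16.822   0.262] turn -5.412
bare 198 [-35.2 -41.9] [48.5 40.6] bar c [-18.8  -0.8]
second 234 [-37.1 -28.6] [24.9 27.5] bar c [-20.3  -0.7]
```

The bar offset from the bare pin (-18.8 mm) matches the already-seated clip (-20.3 mm) to within a pixel, so the clip is home. I'll carry the fork back.

>>> apply_moves([
  {"linear": [0,-0.7,0],"turn": -0.4},
  {"linear": [0,-1,0],"turn": -0.7},
  {"linear": [0,-1,0],"turn": -0.8},
  {"linear": [0,-1,0],"turn": -0.8},
  {"linear": [0,-1,0],"turn": -0.8},
  {"linear": [0,-1,0],"turn": -0.8},
  {"linear": [0,-1,0],"turn": -0.7},
  {"linear": [0,-1,0],"turn": -0.4},
])

```text
time: 14.0
ee_pos: [0.437, -0.0385, 0.1237]
orientation: [[-0.992, -0.128, -0.003], [-0.128, 0.992, 0.0], [0.003, 0.001, -1.0]]
ft_force: [-0.3, -0.3, -0.8]
finger_gap: 0.021
grip_force: 78.5
```

```bash
python3 go.py 450 -284.4 120 187.5
```

```text
t 14.0 pos [437.  -38.5 123.7] yaw -172.62 gap 0.021004668834913573 F [-0.3 -0.3 -0.8]
shift [ 0.746 -9.823  0.144] turn -0.026
```

>>> apply_moves([
  {"linear": [0.1,-1,0],"turn": 0},
  {"linear": [0.1,-1,0],"turn": 0},
  {"linear": [0.1,-1,0],"turn": 0},
  {"linear": [0.1,-1,0],"turn": 0},
  {"linear": [0.1,-1,0],"turn": 0},
  {"linear": [0.1,-1,0],"turn": 0},
  {"linear": [0.1,-1,0],"turn": 0},
  {"linear": [0,-1,0],"turn": 0},
])

```text
time: 14.8
ee_pos: [0.4449, -0.2387, 0.1233]
orientation: [[-0.992, -0.126, -0.003], [-0.126, 0.992, 0.001], [0.003, 0.002, -1.0]]
ft_force: [0.8, -0.4, -1.4]
finger_gap: 0.0211
grip_force: 78.5
```

>>> apply_moves([
  {"linear": [0,-1,0],"turn": 0},
  {"linear": [0,-0.7,0],"turn": 0},
  {"linear": [0,0,0.6],"turn": 0},
  {"linear": [0,0,0.8],"turn": 0},
  {"linear": [0,0,0.8],"turn": 0},
  {"linear": [0,0,0.6],"turn": 0},
  {"linear": [0,0,0.4],"turn": 0},
  {"linear": [0,0,0],"turn": 0},
])

```text
time: 15.6
ee_pos: [0.4507, -0.2786, 0.0433]
orientation: [[-0.992, -0.128, -0.003], [-0.128, 0.992, 0.002], [0.003, 0.003, -1.0]]
ft_force: [-0.9, -0.0, -1.3]
finger_gap: 0.0211
grip_force: 78.6
```

```bash
python3 go.py 450 -284.4 23.4 187.5
```

```text
t 15.6 pos [ 450.7 -278.6   43.3] yaw -172.65 gap 0.02108089358193403 F [-0.9 -0.  -1.3]
shift [ 0.055 -0.229  0.796] turn -0.033
```

>>> apply_moves([
  {"linear": [0,-0.2,0.2],"turn": 0},
  {"linear": [0,0,0.2],"turn": 0},
  {"linear": [0,0,0.15],"turn": 0},
  {"linear": [0,0,0.1],"turn": 0},
  {"linear": [0,0,0.06],"turn": 0},
  {"linear": [0,0,0],"turn": 0},
])

```text
time: 16.2
ee_pos: [0.4527, -0.2843, 0.0274]
orientation: [[-0.992, -0.128, -0.0], [-0.128, 0.992, 0.0], [0.0, 0.0, -1.0]]
ft_force: [-0.5, 0.3, -1.4]
finger_gap: 0.021
grip_force: 78.6
```

>>> apply_moves([
  {"linear": [0,0,0.06],"turn": 0},
  {"linear": [0,0,0.05],"turn": 0},
  {"linear": [0,0,0.04],"turn": 0},
  {"linear": [0,0,0],"turn": 0},
])

```text
time: 16.6
ee_pos: [0.4527, -0.2844, 0.0236]
orientation: [[-0.992, -0.128, -0.0], [-0.128, 0.992, 0.0], [0.0, 0.0, -1.0]]
ft_force: [-0.0, 0.2, -1.2]
finger_gap: 0.0212
grip_force: 78.6
```

>>> apply_moves([
  {"linear": [0,0,0.04],"turn": 0},
  {"linear": [0,0,0.03],"turn": 0},
  {"linear": [0,0,0],"turn": 0},
])

```text
time: 16.9
ee_pos: [0.4528, -0.2845, 0.0234]
orientation: [[-0.992, -0.128, -0.001], [-0.128, 0.992, 0.0], [0.001, 0.0, -1.0]]
ft_force: [-2.6, 1.4, 8.9]
finger_gap: 0.0213
grip_force: 80.1
```

The fork is on the mat. I'll ease the load, open the fingers and retreat upward.

>>> apply_moves([
  {"linear": [0,0,-0.03],"turn": 0},
  {"linear": [0,0,0],"turn": 0},
])

```text
time: 17.1
ee_pos: [0.4532, -0.2847, 0.0234]
orientation: [[-0.992, -0.128, 0.001], [-0.128, 0.992, -0.001], [-0.001, -0.001, -1.0]]
ft_force: [-1.0, 0.3, 4.7]
finger_gap: 0.0211
grip_force: 79.4
```

>>> apply_moves([
  {"linear": [0,0,0],"turn": 0},
  {"linear": [0,0,0],"turn": 0},
  {"linear": [0,0,0],"turn": 0},
  {"linear": [0,0,0],"turn": 0},
  {"linear": [0,0,0],"turn": 0},
], fingers=55)

```text
time: 17.6
ee_pos: [0.4527, -0.2844, 0.0226]
orientation: [[-0.992, -0.128, -0.0], [-0.128, 0.992, 0.0], [0.0, 0.0, -1.0]]
ft_force: [0.4, 0.4, -0.3]
finger_gap: 0.055
grip_force: 0.0
```

>>> apply_moves([
  {"linear": [0,0,-0.3],"turn": 0},
  {"linear": [0,0,-0.8],"turn": 0},
  {"linear": [0,0,-1],"turn": 0},
  {"linear": [0,0,-1],"turn": 0},
  {"linear": [0,0,-1],"turn": 0},
  {"linear": [0,0,-1],"turn": 0},
  {"linear": [0,0,-1],"turn": 0},
  {"linear": [0,0,0],"turn": 0},
])

```text
time: 18.4
ee_pos: [0.4555, -0.2865, 0.18]
orientation: [[-0.992, -0.128, 0.007], [-0.128, 0.992, -0.006], [-0.007, -0.006, -1.0]]
ft_force: [0.7, -1.0, 0.6]
finger_gap: 0.0552
grip_force: 0.0
```

Run:
```python
from h import *
t=cv2.cvtColor(optics.get_image('top'),cv2.COLOR_RGB2BGR)
s=cv2.cvtColor(optics.get_image('side'),cv2.COLOR_RGB2BGR)
cv2.imwrite('pics/c8.png',np.hstack([cv2.resize(t[85:185,170:270],(400,400),interpolation=cv2.INTER_CUBIC),cv2.resize(s[190:290,280:380],(400,400),interpolation=cv2.INTER_CUBIC)]))
o=ctrl.get_obs();print(o['time'],o['finger_gap'],o['ft_force'])
```

```text
18.5 0.05501839413069121 [-1.00375514 -0.22641771 -0.48708802]
```

View pics/c8.png

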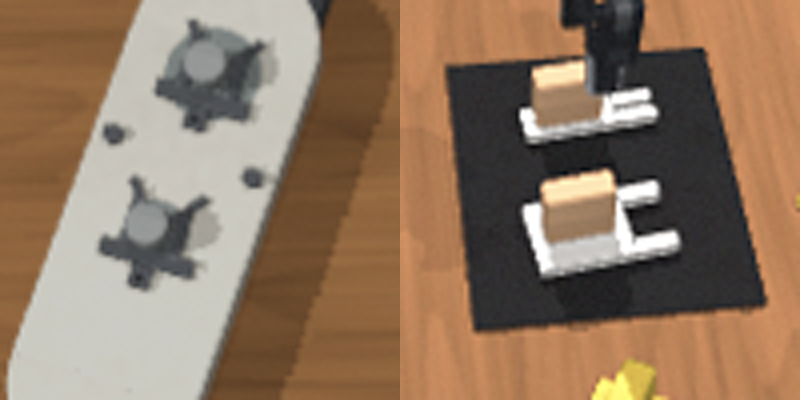

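The left crop shows the clip round the bare pin, in the same relation to it as the second pin's clip. The right crop shows the wide fork flat on the mat and released.

```bash
python3 -c "
from workcell import hand_in; print(hand_in())"
```

```text
the job is handed in; nothing more can be done
None
```

I pushed the clip home round the bare pin with the wide fork, to a hard stop at about 12 N, then laid the fork flat on the mat, let go, and handed the job in at about 18.5 s.

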